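# Empty the link polisher and press its agitator onto the drive

### The arm

A 6-joint arm with a two-finger parallel gripper is mounted at the origin on the work surface. World frame = base frame: x ahead of the robot, y to its left, z up, the work surface at z = 0. Lengths are in m, angles in rad, forces in N, time in s.
With the tool pointing down it reaches from about 0.35 to 0.95 m from the base axis. Payload 17.4 kg.
Tool frame: the origin (TCP) lies midway between the tips of the shut fingers; the grasp point (between the pads) lies behind it (robot.grip_depth is the z of the grasp point in the tool frame, in m); z points along the fingers, y is the line along which they close (so a half turn about z gives the same grasp; the last joint's range is limited). The gripper opens to 93 mm and grips with 3 to 60 N. Pads are 15 mm wide; open, the fingers measure 128 mm over their backs; the gripper's body (75 mm by 188 mm) begins 65 mm behind the grasp point.
Start: joints at [-1.139, 0.116, 1.442, -0, 1.584, -0.038], TCP at [0.306, -0.602, 0.219] pointing down, gripper open.
Joint ranges: [-2.83, 2.83], [-0.83, 2.19], [0.07, 2.5], [-1.14, 4.28], [0.01, 3], [-2.97, 2.97]. Speed limits (rad/s): [1.89, 1.89, 2.22, 3.14, 3.14, 3.14].

### API

Orientations are given as a rotation vector (axis times angle).
In Python, from workcell import robot, grab_frame, ticket gives the robot as it stands.
- The arm moves only by the shell command python3 -m handwheel 'ROWS' [FORCE]. ROWS is a JSON object of lists of equal length, an entry for each row: "fingers": the opening, from 0 (shut) to 1 (fully open); "offset": the shift along the tool's x, y, z in cm, a list of three; "yaw": the turn about the tool's z in rad. A call has 1 to 8 rows; each row is the pose to reach, as a shift and turn from the pose commanded when the call began, along the tool's axes at that moment; what a row does not reach only later rows make up. A row lasts 1/10 s, in which the tool goes at most 50 mm and 8.59 degrees, less where a joint would pass 70% of its speed; a pose out of reach is approached as far as the arm can. A call with a gripper value outside its range is refused whole. The fingers move at their own pace and stop on an object; FORCE is the grip in N (left out, the last holds). Time passes only in rows, so rows that repeat a pose let the fingers close. It gives the time, the measured TCP pose, the force, the opening and the grip force at its end, in the units of the state.
- robot.get_obs(): the state, without advancing time (a new reading comes with each control period).
- grab_frame(name): name is "scene" or "top" or "wrist"; returns a dict with "img" (400x640x3 uint8, blue, green, red), "fx", "fy", "cx", "cy" (pixels), "rvec" (rotation vector, rad) and "tvec" (3), from world to camera coordinates, as OpenCV has them. Camera axes: x right, y down, z forward; pixel columns grow to the right and rows downward; lengths in m; the calibration is good to about 2 mm. A picture is of the moment at which its call begins. There is no depth.
- ticket.finish_job(): hands the job in; it is judged then, once.
The state is a dict: "time_s": time; "qpos": joint angles; "qvel": joint speeds; "joint_torque": joint torques, N m; "tool_pos": TCP position; "tool_rot": TCP orientation; "contact_force": force on the tool from outside, world axes, zero at the start; "torque": the same for the moment, N m; "opening": finger opening in m; "grasp_force": force on a finger pad.
Only numpy, scipy, OpenCV 4.12 (cv2) and the standard library are available. Lean on these libraries where they do the work, as an engineer would, in place of code of your own. Each camera call takes 0.05 s, during which the arm holds its last target. There are 200 camera calls.

### The job

Take the polisher pot by its side handle and tip it over until all five steel links have dropped into the catch tray, then stand the pot upright again. Take the agitator out of its wooden rest, turn it until its cross-shaped foot meshes between the four pins of the drive hub in the pot, slide it fully home and push it down against the spring, well over half of the hub's travel. Finish still gripping the agitator and holding the hub pressed down, and leave the jar, loupe, bracelets and screwdriver where they are.

Things in the scene. Friction and masses are not known exactly. Their poses are not given: they have to be found in the camera images.
- pot (a joint): tilt of the round steel pot, rad: 0 = upright on its stop, grows as it tips over its hinge towards the catch tray; stop at 2.3. Past about 2.0 the links slide out. The hinge is almost free: let go, the pot (0.5 kg) falls back upright, or onward once past the top.
- polisher: fixed machine: grey motor housing 125 x 125 x 28 mm, the pot on it, the catch tray on its +x side. Origin: on the cart top, on the upright pot's axis. Pot: from 30 to 92 mm above the cart top, bottom radius 42, rim radius 54, wall 4, inner floor at 35 mm. Hinge posts 88 mm tall, 8 mm thick, stand at x = 65, y = +-66 mm.
- hinge_mid (a point): middle of the pot's level hinge pin, 75 mm above the cart top, 65 mm to +x of the pot's upright axis. Axes fixed to the polisher: x points from the pot to the catch tray, y along the hinge pin, z up; positive tilt turns z towards x.
- pot_handle (a point): grip point on the axis of the pot's side handle: a straight level bar 12 mm thick, parallel to the hinge, free from 54 to 138 mm to -y of the pot's axis. The point is 105 mm to -y of that axis; upright it is 65 mm to -x and 10 mm above the hinge line. It turns with the pot, axes too. Pinched across from above, the bar turns between the fingers.
- tray_floor (a point): centre of the inner floor of the open steel catch tray fixed to the polisher's +x side, 87 mm beyond the hinge; inside 152 (x) by 148 (y) mm, walls 4 mm thick, rim 26 mm above the cart top. Axes as hinge_mid.
- hub (a joint): how far the spring-loaded drive hub in the pot is pushed down, m: 0 = up, 0.010 = bottomed. It takes about 3 N to start and 10 N at the bottom.
- hub_seat (a point): centre of the drive hub's flat seat, on the pot's axis, 47 mm above the cart top (pot upright, hub up); sinks with the hub. Four pins, 10 mm thick, 14 mm tall, tapered tops, centred 9.25 mm either way in x and y, leave two crossing slots 8.5 mm wide, open-ended, along this point's x and y. The hub stands at any angle, stiff to turn (0.12 N m).
- agitator: upright steel agitator, 0.15 kg, 117 mm tall. Origin: centre of its underside, z up. Foot: cross of two ribs along x and y, 24 mm long, 6 wide, to 19 mm up; lowest 3 mm only 20 x 4. Above: four thin blades on x and y (52 mm across, 25-47 mm up), stem 14 mm thick, flat wooden grip 36 mm in x, 12 in y, from 75 to 117 mm up. Fits the hub in any of four quarter turns.
- rest: dark wooden round rest, fixed, 52 mm wide, 21 mm tall, with a 28 mm round hole 15 mm deep in which the agitator's foot stands, at any angle. Origin: centre of its underside.
- link0: one of five alike steel bracelet links, 12 x 16 x 10 mm, 16 g, lying in the pot at the start. Origin: centre of its 12 x 16 underside.
- link1: one of five alike steel bracelet links, 12 x 16 x 10 mm, 16 g, lying in the pot at the start. Origin: centre of its 12 x 16 underside.
- link2: one of five alike steel bracelet links, 12 x 16 x 10 mm, 16 g, lying in the pot at the start. Origin: centre of its 12 x 16 underside.
- link3: one of five alike steel bracelet links, 12 x 16 x 10 mm, 16 g, lying in the pot at the start. Origin: centre of its 12 x 16 underside.
- link4: one of five alike steel bracelet links, 12 x 16 x 10 mm, 16 g, lying in the pot at the start. Origin: centre of its 12 x 16 underside.
- jar: glass jar 76 mm wide with a dented copper funnel (92 mm wide) in its mouth, 147 mm tall; bystander. Origin: centre of its underside.
- loupe: brass loupe 34 mm wide, 28 mm tall; bystander. Origin: centre of its underside.
- bracelets: stack of three steel link bracelets, 66 mm wide, 42 mm tall; bystander. Origin: centre of its underside.
- screwdriver: cork-handled screwdriver lying flat, 150 mm long; bystander. Origin under its middle, x along it.

How it is judged:
On the way, in this order (a step that is already met when the one before it is completed fails the run):
1. with the pot tipped over, all five links lie in the catch tray (x of link0 in the frame of tray_floor between -0.078 and 0.078 m and y of link0 in the frame of tray_floor between -0.076 and 0.076 m and z of each of link0, link1, link2, link3, link4 in the frame of tray_floor below 0.03 m and x of link1 in the frame of tray_floor between -0.078 and 0.078 m and y of link1 in the frame of tray_floor between -0.076 and 0.076 m and x of link2 in the frame of tray_floor between -0.078 and 0.078 m and y of link2 in the frame of tray_floor between -0.076 and 0.076 m and x of link3 in the frame of tray_floor between -0.078 and 0.078 m and y of link3 in the frame of tray_floor between -0.076 and 0.076 m and x of link4 in the frame of tray_floor between -0.078 and 0.078 m and y of link4 in the frame of tray_floor between -0.076 and 0.076 m and value of joint pot above 1 rad), for 0.2 s.
2. the pot stands upright again (value of joint pot below 0.08 rad), for 0.2 s.
3. the agitator's foot is meshed and home on the hub (z of agitator in the frame of hub_seat below 0.003 m and horizontal distance between agitator and hub_seat below 0.004 m and (angle between the x axis of agitator and the x axis of hub_seat, either way round below 0.2 rad or angle between the x axis of agitator and the y axis of hub_seat, either way round below 0.2 rad) and angle between agitator's own z axis and vertical below 0.12 rad), for 0.1 s.
At the end, for the whole second after the job is handed in: All five links lie in the catch tray, the pot is upright (within 0.08 rad), the agitator is upright with its foot meshed in the hub's slots and within 3 mm of the seat, the fingers still grip it and the hub is kept pushed down by more than 5 mm of its 10 mm (all of step 3 and x of link0 in the frame of tray_floor between -0.078 and 0.078 m and y of link0 in the frame of tray_floor between -0.076 and 0.076 m and z of each of link0, link1, link2, link3, link4 in the frame of tray_floor below 0.03 m and x of link1 in the frame of tray_floor between -0.078 and 0.078 m and y of link1 in the frame of tray_floor between -0.076 and 0.076 m and x of link2 in the frame of tray_floor between -0.078 and 0.078 m and y of link2 in the frame of tray_floor between -0.076 and 0.076 m and x of link3 in the frame of tray_floor between -0.078 and 0.078 m and y of link3 in the frame of tray_floor between -0.076 and 0.076 m and x of link4 in the frame of tray_floor between -0.078 and 0.078 m and y of link4 in the frame of tray_floor between -0.076 and 0.076 m and value of joint pot below 0.08 rad and value of joint hub above 0.005 m and contact force between the fingers and agitator above 2 N); the arm keeps its last pose, push and grip.
It fails at once if the jar is moved by more than 25 mm (distance of jar from where it was at the start of the episode above 0.025 m).
It fails at once if the loupe is moved by more than 25 mm (distance of loupe from where it was at the start of the episode above 0.025 m).
It fails at once if the bracelets is moved by more than 25 mm (distance of bracelets from where it was at the start of the episode above 0.025 m).
It fails at once if the screwdriver is moved by more than 25 mm (distance of screwdriver from where it was at the start of the episode above 0.025 m).
It also fails if it takes over 62 s, if anything falls off the work surface, if the arm or the gripper's body presses on something with over 40 N, if the wrist force passes 120 N, or if a joint passes its speed limit or range.

## Working session

There is one attempt and no reset: what is moved stays moved. The work goes in short steps, Python scripts to look and compute and a shell command to move; the robot and the scene stay as the last step left them, time stands still between calls to the robot, and variables do not carry over. Pictures are saved under pics/ and viewed, at most 10 in all, crops included, and the job is handed in when it is done.

```bash
ls; mkdir -p pics; python3 - <<'E'
from workcell import robot, grab_frame
import cv2,numpy as np
o=robot.get_obs();print({k:np.round(v,3).tolist() for k,v in o.items()},robot.grip_depth)
for n in ("scene","top","wrist"):
    f=grab_frame(n);cv2.imwrite(f"pics/{n}0.png",f["img"])
    R=cv2.Rodrigues(np.array(f["rvec"]))[0];print(n,f["fx"],f["fy"],f["cx"],f["cy"],(-R.T@np.ravel(f["tvec"])).round(3),R.round(2).tolist())
E
```

```text
pics
{'time_s': 0.0, 'qpos': [-1.139, 0.116, 1.442, -0.0, 1.584, -0.038], 'qvel': [0.0, 0.001, -0.0, -0.002, -0.001, 0.001], 'joint_torque': [-0.003, -72.128, -62.261, 0.078, 0.024, -0.0], 'tool_pos': [0.305, -0.602, 0.218], 'tool_rot': [-3.054, -0.731, 0.0], 'contact_force': [0.137, 0.332, 0.519], 'torque': [0.027, -0.017, 0.035], 'grasp_force': 0.0, 'opening': 0.093} -0.0188
scene 454.15402404856195 454.15402404856195 323.15704289078764 198.49471118658894 [ 1.366 -0.406  0.781] [[0.47, 0.88, 0.02], [0.52, -0.26, -0.81], [-0.71, 0.39, -0.58]]
top 493.8460051462033 493.8460051462033 319.8729017687932 196.04209236610313 [0.367 0.048 1.248] [[-0.02, -1.0, -0.02], [-0.99, 0.02, -0.15], [0.15, 0.02, -0.99]]
wrist 331.1096422098905 331.1096422098905 320.2418555120992 197.52341732304956 [ 0.38  -0.564  0.383] [[0.45, -0.89, -0.0], [-0.85, -0.43, 0.3], [-0.27, -0.14, -0.95]]
```

View pics/top0.png

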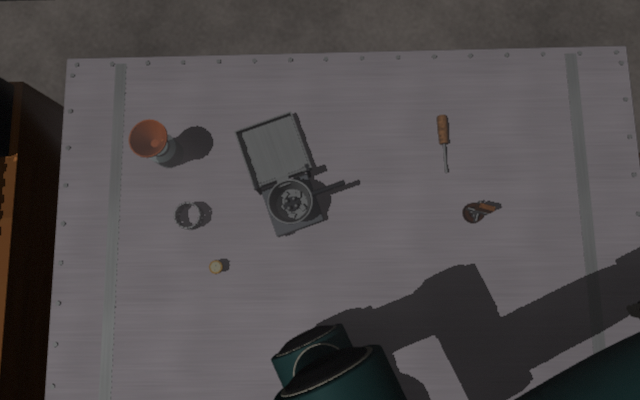

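View pics/scene0.png

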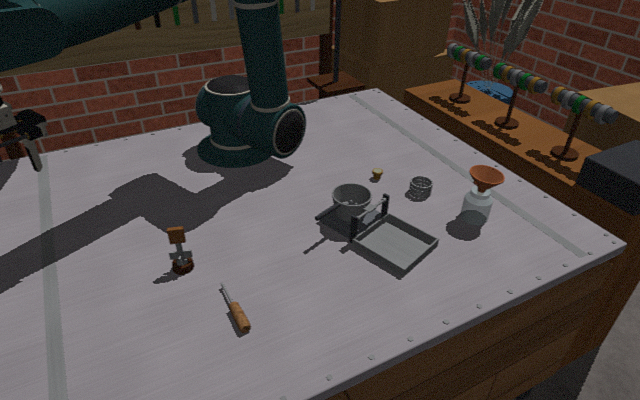

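The top view shows the pot centred near (292,200), the tray at (276,150), the handle running right from the pot to about (335,187), and the agitator near (470,212). In the scene view the pot is at (352,203) and the agitator at (180,250). I'll zoom in on both.

```bash
cat > h.py <<'E'
import cv2,numpy as np
from workcell import robot,grab_frame
from scipy.spatial.transform import Rotation as Ro
def ray(f,p):
    R=cv2.Rodrigues(np.array(f["rvec"]))[0];C=-R.T@np.ravel(f["tvec"])
    d=R.T@np.array([(p[0]-f["cx"])/f["fx"],(p[1]-f["cy"])/f["fy"],1]);return C,d/np.linalg.norm(d)
def onz(f,p,z):
    C,d=ray(f,p);return C+d*(z-C[2])/d[2]
def tri(*fp):
    A=np.zeros((3,3));b=np.zeros(3);L=[ray(f,p) for f,p in fp]
    for C,d in L:
        M=np.eye(3)-np.outer(d,d);A+=M;b+=M@C
    X=np.linalg.solve(A,b);return X,[np.linalg.norm(np.cross(X-C,d)) for C,d in L]
def proj(f,X):
    return cv2.projectPoints(np.array(X,float).reshape(-1,3),np.array(f["rvec"],float),np.array(f["tvec"],float),np.array([[f["fx"],0,f["cx"]],[0,f["fy"],f["cy"]],[0,0,1.]]),None)[0].reshape(-1,2)
E
python3 - <<'E'
from h import *
t=cv2.imread("pics/top0.png");s=cv2.imread("pics/scene0.png")
def c(i,x,y,w,h,k):return cv2.convertScaleAbs(cv2.resize(i[y:y+h,x:x+w],None,fx=k,fy=k,interpolation=cv2.INTER_CUBIC),alpha=1.7)
o=np.zeros((600,800,3),np.uint8)
o[:400,:400]=c(t,230,105,100,100,4)[:400,:400] if 0 else cv2.resize(c(t,230,105,135,135,3),(400,400))
o[:400,400:]=cv2.resize(c(s,310,165,135,135,3),(400,400))
o[400:,:200]=c(t,450,190,50,50,4);o[400:,200:400]=cv2.resize(c(s,155,215,60,60,3),(200,200))
cv2.imwrite("pics/crop1.png",o)
E
```

```text
(no output)
```

View pics/crop1.png

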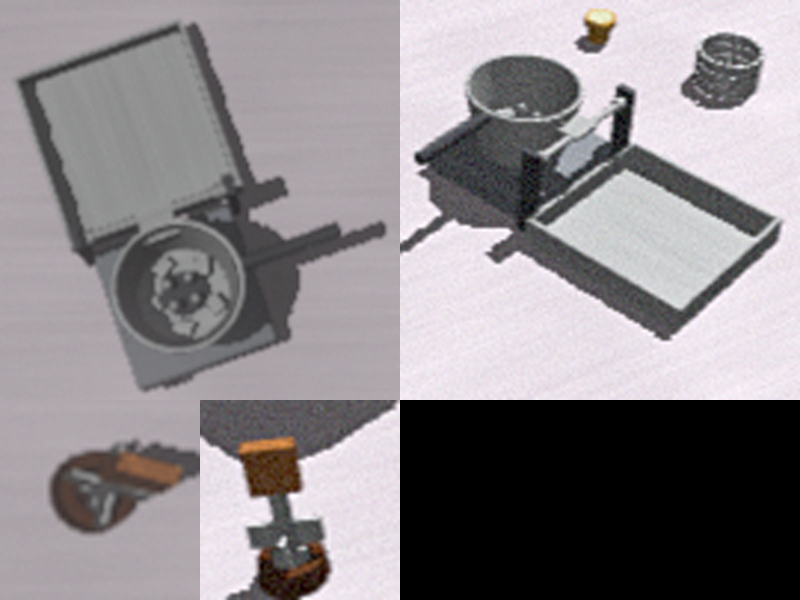

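The crop shows the rim centre, handle bar tip, tray corners and agitator grip clearly, so I'll triangulate them.

```bash
python3 - <<'E'
from h import *
t=grab_frame("top");s=grab_frame("scene");k=400/135
T=lambda x,y:(230+x/k-.3,105+y/k-.3);S=lambda x,y:(310+(x-400)/k-.3,165+y/k-.3)
def p(n,a,b):
    X,e=tri((t,a),(s,b));print(n,X.round(4),np.round(e,4));return X
rim=p("rim",T(180,284),S(524,88));print("rim@.092",onz(t,T(180,284),.092),onz(s,S(524,88),.092))
p("handle tip",T(340,230),S(420,157))
A=p("trayB far L",T(18,80),S(780,222));B=p("tray far R",T(182,22),S(670,332))
D=p("near R post top",T(230,182),S(535,155))
print("tray far edge",np.linalg.norm(A-B),"yaw",np.degrees(np.arctan2(*(A-B)[[1,0]]))-90)
g=p("grip top",(450+148/4,190+62/4),(155+68/3.333,215+44/3.333))
print("grip",onz(t,(450+150/4,190+66/4),.11))
r=onz(t,(450+92/4,190+92/4),.021);print("rest",r)
for n in [rim,A,B,g]:print(np.hypot(*n[:2]))
E
```

```text
rim [0.5357 0.1386 0.0899] [0.0009 0.0009]
rim@.092 [0.53498055 0.13765783 0.092     ] [0.53853534 0.13789641 0.092     ]
handle tip [0.5783 0.0103 0.0862] [0.0018 0.0018]
trayB far L [0.7279 0.2848 0.022 ] [0.0022 0.0022]
tray far R [0.7802 0.1386 0.0038] [0.0032 0.0032]
near R post top [0.6195 0.0984 0.086 ] [0.0016 0.0016]
tray far edge 0.15628197162074295 yaw 19.66450888569841
grip top [ 0.5111 -0.3134  0.1234] [0.0006 0.0006]
grip [ 0.5103407  -0.31927761  0.11      ]
rest [ 0.50589055 -0.31106881  0.021     ]
0.5533829189356559
0.7816526091904389
0.7923827170466425
0.5995423375378085
```

```bash
cat >> h.py <<'E'
def go(X,cd=None):
    "print offset (cm, tool axes) and yaw from measured pose to TCP X with closing axis at world heading cd (deg)"
    o=robot.get_obs();R=Ro.from_rotvec(o["tool_rot"]).as_matrix();p=np.array(o["tool_pos"])
    print("off",(R.T@(np.array(X)-p)*100).round(2).tolist(),end=" ")
    if cd is not None:
        h=np.degrees(np.arctan2(R[1,1],R[0,1]));d=(cd-h+90)%180-90;print("yaw",round(-np.radians(d),3),end=" ")
    print("t",round(o["time_s"],2),"p",p.round(4),"q6",round(o["qpos"][5],2),"F",np.round(o["contact_force"],1),"op",round(o["opening"],4),"gf",round(o["grasp_force"],1))
E
python3 -m handwheel '{"fingers":[1,1,1,1,1,1,1,1],"offset":[[52.7,-45.2,1.8],[52.7,-45.2,1.8],[52.7,-45.2,1.8],[52.7,-45.2,1.8],[52.7,-45.2,1.8],[52.7,-45.2,1.8],[52.7,-45.2,1.8],[52.7,-45.2,1.8]],"yaw":[-1.44,-1.44,-1.44,-1.44,-1.44,-1.44,-1.44,-1.44]}'
python3 -c "
from h import *
go([.570,.039,.2],19.5)"
```

```text
time_s: 1.05
tool_pos: [0.4586, -0.2304, 0.2084]
tool_rot: [2.102, 2.334, 0.0]
contact_force: [0.5, -0.5, 0.5]
opening: 0.093
grasp_force: 0.0
off [25.63, 13.9, 0.84] yaw -0.235 t 1.05 p [ 0.4586 -0.2304  0.2084] q6 -0.62 F [ 0.5 -0.5  0.5] op 0.093 gf 0.0
```

```bash
python3 -m handwheel '{"fingers":[1,1,1,1,1,1,1,1],"offset":[[25,13.5,0.8],[25,13.5,0.8],[25,13.5,0.8],[25,13.5,0.8],[25,13.5,0.8],[25,13.5,0.8],[25,13.5,0.8],[25,13.5,0.8]],"yaw":[-0.2,-0.2,-0.2,-0.2,-0.2,-0.2,-0.2,-0.2]}'
python3 -c "
from h import *
go([.570,.039,.2],19.5)
f=grab_frame('wrist');cv2.imwrite('pics/w1.png',f['img'])
print(proj(f,[[.570,.039,.085],[.581,.0075,.085],[.536,.138,.047],[.536,.138,.092]]).round(0).tolist())"
```

```text
time_s: 1.85
tool_pos: [0.5679, 0.0302, 0.2]
tool_rot: [-1.864, -2.529, 0.001]
contact_force: [-0.4, -0.0, 0.4]
opening: 0.0928
grasp_force: 0.0
off [0.77, 0.46, -0.0] yaw -0.04 t 1.85 p [0.5679 0.0302 0.2   ] q6 -0.29 F [-0.4 -0.   0.4] op 0.0928 gf 0.0
[[326.0, 184.0], [328.0, 220.0], [323.0, 60.0], [323.0, 54.0]]
```

View pics/w1.png

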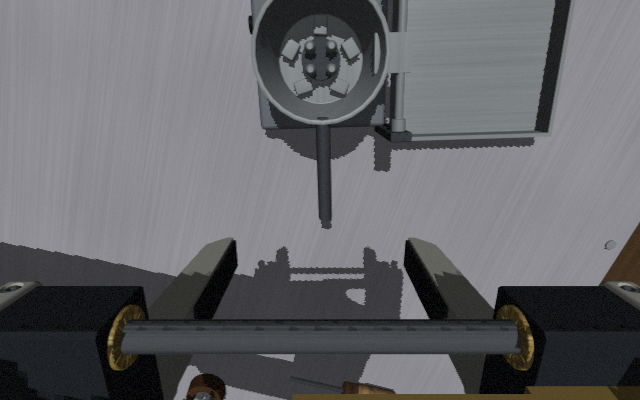

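The wrist view shows the handle bar from (322,128) to its tip at (327,226), the rim around (320,60), and four hub pins near (320,58). The projections agree to within a few pixels.

```bash
python3 -c "
from h import *
f=grab_frame('wrist')
a=onz(f,(322.5,130),.085);b=onz(f,(326.5,222),.085);d=(b-a)/np.linalg.norm(b-a);print(a,b,'yaw',90+np.degrees(np.arctan2(d[1],d[0])))
g=b-d*(.033);print('g',g)
gray=cv2.cvtColor(f['img'],6)
c=onz(f,(320,59),.092);print('rim c',c,[np.linalg.norm(onz(f,p,.092)-c) for p in((252,56),(388,56),(320,125))])
e=onz(f,(403,137),.026);e2=onz(f,(549,131),.026);print('tray edge yaw',np.degrees(np.arctan2(*(e2-e)[[1,0]])),np.linalg.norm(e2-e))
go([g[0],g[1],.066],19.5)
"
```

```text
[0.55264447 0.08197288 0.085     ] [0.5806516  0.00434784 0.085     ] yaw 19.839450523862283
g [0.56945187 0.0353892  0.085     ]
rim c [0.53464586 0.13316959 0.092     ] [np.float64(0.051913911773235434), np.float64(0.05188750998306023), np.float64(0.049497362140996266)]
tray edge yaw 19.546445094991814 0.14704050706886246
off [0.56, 0.35, 13.43] yaw -0.042 t 1.95 p [0.5678 0.029  0.2003] q6 -0.29 F [-0.2  0.4 -1.1] op 0.0924 gf 0.0
```

```bash
python3 -m handwheel '{"fingers":[1,1,1,1,1,0,0,0],"offset":[[0.6,0.3,3],[0.6,0.3,7],[0.6,0.3,11],[0.6,0.3,13.3],[0.6,0.3,13.3],[0.6,0.3,13.3],[0.6,0.3,13.3],[0.6,0.3,13.3]],"yaw":[-0.04,-0.04,-0.04,-0.04,-0.04,-0.04,-0.04,-0.04]}' 20
python3 -m handwheel '{"fingers":[0,0,0,0],"offset":[[0,0,0],[0,0,0],[0,0,0],[0,0,0]],"yaw":[0,0,0,0]}' 20
python3 -c "
from h import *
go([.570,.037,.066],19.6)"
```

```text
time_s: 2.75
tool_pos: [0.5699, 0.0362, 0.0691]
tool_rot: [1.814, 2.562, 0.002]
contact_force: [0.9, -0.4, 0.5]
opening: 0.0736
grasp_force: 0.0
time_s: 3.15
tool_pos: [0.5691, 0.0364, 0.0674]
tool_rot: [1.815, 2.564, 0.0]
contact_force: [0.2, 0.0, -0.1]
opening: 0.0414
grasp_force: 0.0
off [0.03, 0.1, 0.14] yaw -0.003 t 3.15 p [0.5691 0.0364 0.0674] q6 -0.32 F [ 0.2  0.  -0.1] op 0.0414 gf 0.0
```

```bash
python3 -m handwheel '{"fingers":[0,0,0,0,0,0],"offset":[[0,0,0],[0,0,0],[0,0,0],[0,0,0],[0,0,0],[0,0,0]],"yaw":[0,0,0,0,0,0]}' 20
python3 -m handwheel '{"fingers":[0,0,0,0],"offset":[[0,0.15,-0.8],[0,0.45,-1.58],[0,0.45,-1.58],[0,0.45,-1.58]],"yaw":[0,0,0,0]}' 20
python3 -c "
from h import *
go([.570,.037,.066],19.6)"
```

```text
time_s: 3.75
tool_pos: [0.5695, 0.0365, 0.0673]
tool_rot: [1.814, 2.564, 0.001]
contact_force: [5.4, 0.6, -1.7]
opening: 0.0113
grasp_force: 20.0
time_s: 4.15
tool_pos: [0.573, 0.0378, 0.0825]
tool_rot: [-1.815, -2.564, 0.001]
contact_force: [1.0, -1.4, -8.2]
opening: 0.0113
grasp_force: 20.0
off [0.03, -0.31, 1.65] yaw -0.003 t 4.15 p [0.573  0.0378 0.0825] q6 -0.32 F [ 1.  -1.4 -8.2] op 0.0113 gf 20.0
```

```bash
python3 -m handwheel '{"fingers":[0,0,0,0,0,0,0,0],"offset":[[0,0.37,-0.73],[0,0.83,-1.41],[0,1.36,-2.03],[0,1.98,-2.58],[0,2.65,-3.05],[0,3.38,-3.43],[0,4.15,-3.72],[0,4.95,-3.9]],"yaw":[0,0,0,0,0,0,0,0]}' 20
python3 -c "
from h import *
go([.570,.037,.066],19.6)"
```

```text
time_s: 4.95
tool_pos: [0.6203, 0.0538, 0.1246]
tool_rot: [1.815, 2.563, -0.001]
contact_force: [-8.6, -7.0, 10.9]
opening: 0.0111
grasp_force: 20.0
off [0.09, -5.31, 5.86] yaw -0.003 t 4.95 p [0.6203 0.0538 0.1246] q6 -0.29 F [-8.6 -7.  10.9] op 0.0111 gf 20.0
```

```bash
python3 -m handwheel '{"fingers":[0,0,0,0,0,0,0,0],"offset":[[0,0.82,-0.09],[0,1.64,-0.07],[0,2.45,0.04],[0,3.24,0.26],[0,4.0,0.58],[0,4.35,0.78],[0,4.71,0.99],[0,4.71,0.99]],"yaw":[0,0,0,0,0,0,0,0]}' 20
python3 -c "
from h import *
go([.570,.037,.066],19.6)"
python3 -m handwheel '{"fingers":[0,0,0,0,0,0,0,0],"offset":[[0,0.14,0.1],[0,0.27,0.18],[0,0.54,0.38],[0,0.78,0.6],[0,1.02,0.82],[0,1.1,0.92],[0,1.1,0.92],[0,1.1,0.92]],"yaw":[0,0,0,0,0,0,0,0]}' 20
python3 -c "
from h import *
go([.570,.037,.066],19.6)
t=grab_frame('top');s=grab_frame('scene')
c=lambda i,x,y,w,h,k:cv2.convertScaleAbs(cv2.resize(i['img'][y:y+h,x:x+w],None,fx=k,fy=k,interpolation=2),alpha=1.8)
cv2.imwrite('pics/c2.png',np.hstack([c(t,225,100,100,125,4),c(s,345,165,100,125,4)]))"
```

```text
time_s: 5.75
tool_pos: [0.6653, 0.0698, 0.1128]
tool_rot: [1.814, 2.563, 0.001]
contact_force: [4.0, -4.3, 2.5]
opening: 0.0111
grasp_force: 20.0
off [0.08, -10.08, 4.66] yaw -0.003 t 5.75 p [0.6653 0.0698 0.1128] q6 -0.27 F [ 4.  -4.3  2.5] op 0.0111 gf 20.0
time_s: 6.55
tool_pos: [0.6751, 0.0733, 0.1033]
tool_rot: [1.815, 2.563, 0.0]
contact_force: [2.0, -5.3, -0.2]
opening: 0.011
grasp_force: 20.0
off [0.07, -11.12, 3.72] yaw -0.003 t 6.55 p [0.6751 0.0733 0.1033] q6 -0.27 F [ 2.  -5.3 -0.2] op 0.011 gf 20.0
```

View pics/c2.png

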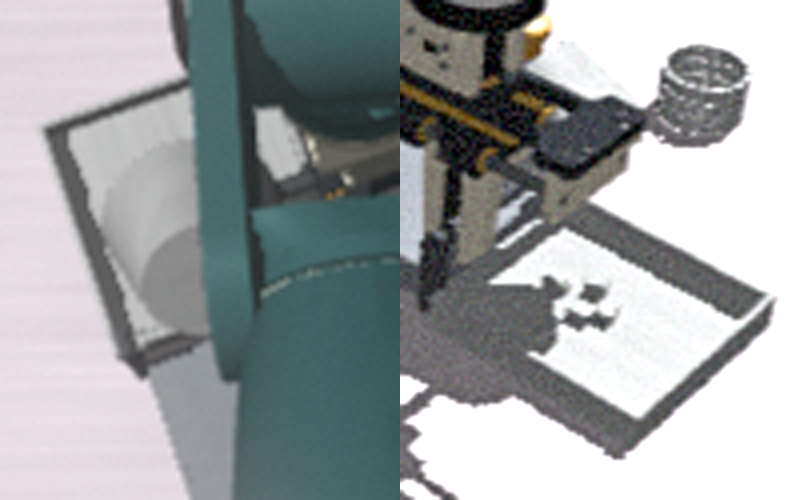

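The scene crop shows links landed mid-tray around (580,300) and the pot inverted over the tray. I'll tip a touch more with a small jiggle and take another look.

```bash
python3 -m handwheel '{"fingers":[0,0,0,0,0,0,0,0],"offset":[[0,0.2,0.25],[0,-0.3,-0.25],[0,0.2,0.25],[0,-0.3,-0.25],[0,0.2,0.25],[0,0.1,0.1],[0,0.1,0.1],[0,0.1,0.1]],"yaw":[0,0,0,0,0,0,0,0]}' 20
python3 -c "
from h import *
go([.570,.037,.066],19.6)
s=grab_frame('scene');w=grab_frame('wrist')
cv2.imwrite('pics/c3.png',np.hstack([cv2.resize(s['img'][205:285,375:445],(400,457),interpolation=2),cv2.resize(w['img'][:,280:],(400,457))]))"
```

```text
time_s: 7.45
tool_pos: [0.6763, 0.074, 0.1019]
tool_rot: [1.815, 2.563, 0.001]
contact_force: [4.5, -3.7, -1.6]
opening: 0.0116
grasp_force: 20.0
off [0.05, -11.26, 3.58] yaw -0.003 t 7.45 p [0.6763 0.074  0.1019] q6 -0.27 F [ 4.5 -3.7 -1.6] op 0.0116 gf 20.0
```

View pics/c3.png

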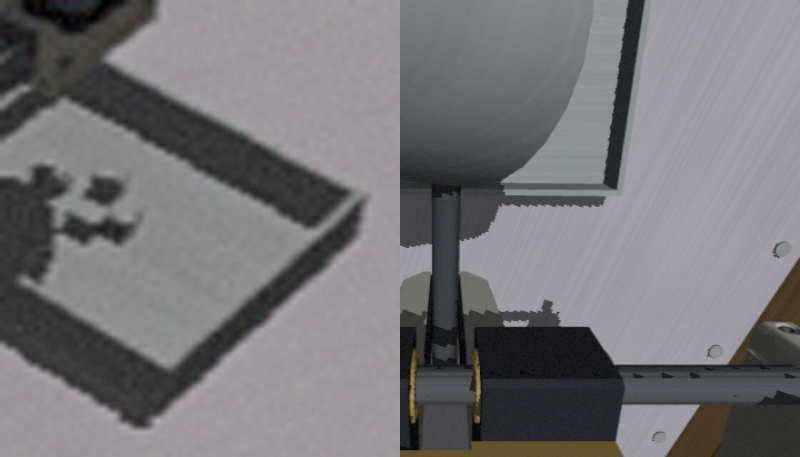

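```bash
python3 -m handwheel '{"fingers":[0,0,0,0,0,0,0,0],"offset":[[0,-0.66,-0.64],[0,-1.2,-1.02],[0,-1.91,-1.43],[0,-2.67,-1.75],[0,-3.46,-1.97],[0,-4.27,-2.08],[0,-5.09,-2.1],[0,-5.91,-2.01]],"yaw":[0,0,0,0,0,0,0,0]}' 20
python3 -m handwheel '{"fingers":[0,0,0,0,0,0,0,0],"offset":[[0,-0.8,0.18],[0,-1.57,0.47],[0,-2.3,0.85],[0,-2.97,1.32],[0,-3.59,1.87],[0,-4.12,2.49],[0,-4.58,3.17],[0,-4.95,3.9]],"yaw":[0,0,0,0,0,0,0,0]}' 20
python3 -m handwheel '{"fingers":[0,0,0,0,0,0],"offset":[[0,-0.28,0.78],[0,-0.37,1.2],[0,-0.45,1.6],[0,-0.45,1.65],[0,-0.45,1.65],[0,-0.45,1.65]],"yaw":[0,0,0,0,0,0]}' 20
python3 -c "
from h import *
go([.570,.037,.066],19.6)"
```

```text
time_s: 8.35
tool_pos: [0.619, 0.0545, 0.1216]
tool_rot: [-1.814, -2.563, 0.0]
contact_force: [-1.9, 1.9, 3.3]
opening: 0.0114
grasp_force: 20.0
time_s: 9.15
tool_pos: [0.573, 0.0377, 0.0824]
tool_rot: [1.815, 2.564, -0.0]
contact_force: [0.7, 3.7, -3.3]
opening: 0.0111
grasp_force: 20.0
time_s: 9.75
tool_pos: [0.5698, 0.0361, 0.0686]
tool_rot: [1.814, 2.563, 0.001]
contact_force: [-9.2, -0.3, 17.4]
opening: 0.0111
grasp_force: 20.0
off [0.08, 0.05, 0.26] yaw -0.003 t 9.75 p [0.5698 0.0361 0.0686] q6 -0.32 F [-9.2 -0.3 17.4] op 0.0111 gf 20.0
```

```bash
python3 -m handwheel '{"fingers":[1,1,1,1,1,1,1,1],"offset":[[0,0,-0.15],[0,0,-0.15],[0,0,-0.15],[0,0,-0.15],[0,0,-3],[0,0,-8],[0,0,-12],[5,0,-15]],"yaw":[0,0,0,0,0,0,0,0]}' 20
python3 -m handwheel '{"fingers":[1,1,1,1],"offset":[[2.5,0,0],[2.5,0,0],[2.5,0,0],[2.5,0,0]],"yaw":[0,0,0,0]}'
python3 -c "
from h import *
go([.570,.037,.066],19.6)
w=grab_frame('wrist');cv2.imwrite('pics/w4.png',w['img']);s=grab_frame('scene');cv2.imwrite('pics/s4.png',s['img']);print(proj(w,[.535,.1365,.047]))"
```

```text
time_s: 10.55
tool_pos: [0.556, 0.0747, 0.2153]
tool_rot: [1.818, 2.559, 0.002]
contact_force: [1.0, 0.8, -0.8]
opening: 0.0707
grasp_force: 0.0
time_s: 10.95
tool_pos: [0.5466, 0.0998, 0.2118]
tool_rot: [-1.815, -2.564, 0.001]
contact_force: [0.2, -0.4, -0.1]
opening: 0.0926
grasp_force: 0.0
off [-6.7, 0.13, 14.58] yaw -0.003 t 10.95 p [0.5466 0.0998 0.2118] q6 -0.2 F [ 0.2 -0.4 -0.1] op 0.0926 gf 0.0
[[322.53313374 141.23924878]]
```

View pics/w4.png

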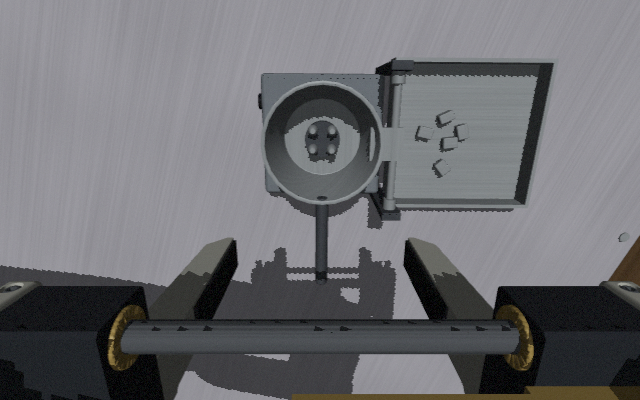

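All five links lie in the tray, near (445,143), and the pot is empty and upright. The four hub pins are around (322,140). I'll go lower for a closer second view of the hub.

```bash
python3 -m handwheel '{"fingers":[1,1,1,1,1,1],"offset":[[1.5,-0.3,3],[1.5,-0.3,6],[1.5,-0.3,9],[1.5,-0.3,9],[1.5,-0.3,9],[1.5,-0.3,9]],"yaw":[0,0,0,0,0,0]}'
cat > pins.py <<'E'
from h import *
def blobs(f,c,r,k):
    x0,y0=int(c[0]-r),int(c[1]-r);g=cv2.cvtColor(f["img"],6)[y0:y0+2*r,x0:x0+2*r]
    return cv2.resize(g,None,fx=k,fy=k,interpolation=2),(x0,y0)
E
python3 -c "
from pins import *
go([.535,.1365,.15],19.6)
w=grab_frame('wrist');cv2.imwrite('pics/w5.png',w['img'])
c=proj(w,[.535,.1365,.058])[0];print(c)
a,o1=blobs(w,c,32,9);i=cv2.imread('pics/w4.png');b,o2=blobs({'img':i},(322,140),24,12);print(o1,o2)
cv2.imwrite('pics/z5.png',np.hstack([cv2.resize(a,(400,400)),cv2.resize(b,(400,400))]))"
```

```text
time_s: 11.65
tool_pos: [0.5395, 0.1134, 0.1242]
tool_rot: [1.815, 2.563, 0.002]
contact_force: [1.0, 0.8, 0.4]
opening: 0.0932
grasp_force: 0.0
off [2.33, 0.35, -2.58] yaw -0.004 t 11.65 p [0.5395 0.1134 0.1242] q6 -0.18 F [1.  0.8 0.4] op 0.0932 gf 0.0
[325.85784186 181.37615545]
(293, 149) (298, 116)
```

View pics/z5.png

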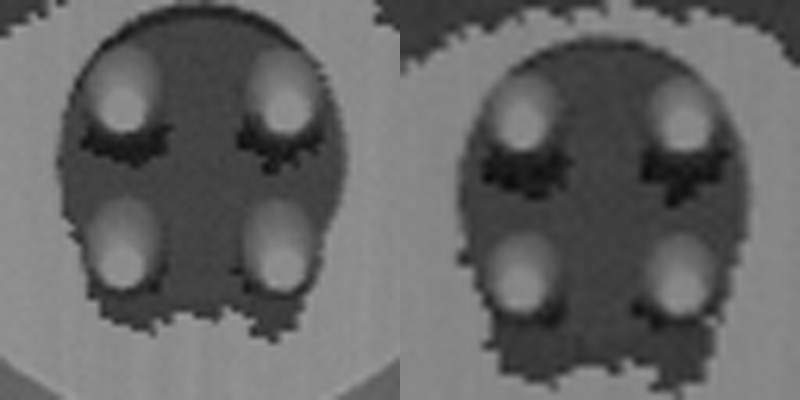

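The bright pin tops are at crop (126,108), (286,111), (122,268) and (278,271), and at matching spots in the higher view.

```bash
python3 - <<'E'
from h import *
f=grab_frame("wrist")
# second view calibration: camera rigid to tool -> rebuild from tool pose at that time
R=cv2.Rodrigues(np.array(f["rvec"]))[0];C=-R.T@np.ravel(f["tvec"]);o=robot.get_obs()
C2=C+np.array([.5466,.0998,.2118])-np.array(o["tool_pos"]);g=dict(f);g["tvec"]=-R@C2
A=[(293+x/6.25-.45,149+y/6.25-.45) for x,y in((126,108),(286,111),(122,268),(278,271))]
B=[(298+(x-400)/8.333-.45,116+y/8.333-.45) for x,y in((522,128),(685,128),(518,290),(680,291))]
for n,v,P in(("lo",f,A),("hi",g,B)):
    X=np.array([onz(v,p,.061) for p in P]);c=X.mean(0);e=X[1]-X[0]+X[3]-X[2];d=X[0]-X[2]+X[1]-X[3]
    print(n,c,np.degrees(np.arctan2(e[1],e[0])),np.degrees(np.arctan2(d[1],d[0]))-90,np.linalg.norm(e)/2,np.linalg.norm(d)/2)
print([tri((f,a),(g,b))[0].round(4).tolist() for a,b in zip(A,B)])
# pot rim ellipse check
go([0,0,0],0)
E
```

```text
lo [0.53355657 0.13872768 0.061     ] 18.309451084761083 17.616157519110047 0.01797417985914422 0.01876681182737854
hi [0.53395779 0.13847454 0.061     ] 19.26099693010364 17.933077230266292 0.01852479672072408 0.018437043624697155
[[0.5225, 0.1434, 0.0543], [0.5399, 0.1498, 0.0569], [0.5281, 0.1262, 0.0584], [0.5454, 0.1324, 0.0596]]
off [7.22, -54.68, 12.28] yaw 0.339 t 11.75 p [0.5394 0.1135 0.124 ] q6 -0.18 F [ 0.3 -0.1  0.7] op 0.0934 gf 0.0
```

```bash
python3 -m handwheel '{"fingers":[1,1,1,1,1,1,1,1],"offset":[[0,0,-5],[-3,-1,-9],[-41.8,-18.9,-12.6],[-41.8,-18.9,-12.6],[-41.8,-18.9,-12.6],[-41.8,-18.9,-12.6],[-41.8,-18.9,-12.6],[-41.8,-18.9,-12.6]],"yaw":[0,0,0.59,0.59,0.59,0.59,0.59,0.59]}'
python3 -c "
from h import *
go([.501,-.343,.25],-14)"
```

```text
time_s: 12.55
tool_pos: [0.511, -0.2172, 0.2388]
tool_rot: [2.481, 1.924, 0.001]
contact_force: [0.9, 1.0, -0.1]
opening: 0.0927
grasp_force: 0.0
off [-12.43, 2.17, -1.11] yaw -0.007 t 12.55 p [ 0.511  -0.2172  0.2388] q6 -0.2 F [ 0.9  1.  -0.1] op 0.0927 gf 0.0
```

```bash
python3 -m handwheel '{"fingers":[1,1,1,1,1,1],"offset":[[-11,2,-1],[-11,2,-1],[-11,2,-1],[-11,2,-1],[-11,2,-1],[-11,2,-1]],"yaw":[0,0,0,0,0,0]}'
python3 -c "
from h import *
go([.501,-.343,.25],-14)
w=grab_frame('wrist');cv2.imwrite('pics/w6.png',w['img'])
print(proj(w,[[.508,-.314,.021],[.508,-.314,.123]]))"
```

```text
time_s: 13.15
tool_pos: [0.5038, -0.3253, 0.2476]
tool_rot: [2.481, 1.927, 0.0]
contact_force: [-0.4, 0.7, 0.5]
opening: 0.0929
grasp_force: 0.0
off [-1.79, 0.17, -0.24] yaw -0.005 t 13.15 p [ 0.5038 -0.3253  0.2476] q6 -0.37 F [-0.4  0.7  0.5] op 0.0929 gf 0.0
[[321.70962531 155.89184231]
 [322.1661875  176.57986137]]
```

View pics/w6.png

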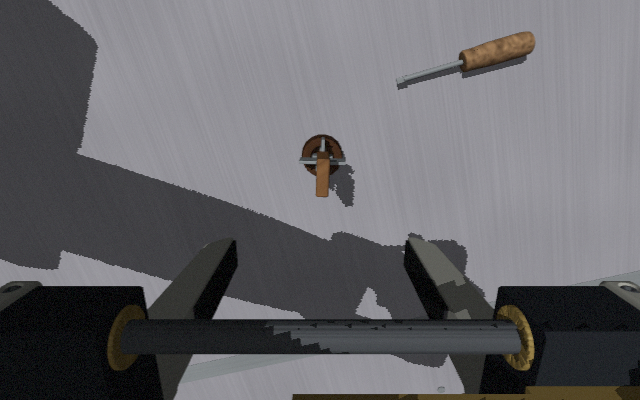

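The wrist view shows the agitator with its grip top as a bright brown rectangle, x 316–329, y 157–197, already aligned with the image columns. The rest is around (322,155). I'll measure the grip by mask here and again from a lower position.

```bash
cat > ag.py <<'E'
from h import *
def grip(f,c):
    x,y=int(c[0]),int(c[1]);s=cv2.cvtColor(f["img"],cv2.COLOR_BGR2HSV)[y-45:y+45,x-35:x+35]
    v=s[...,2].astype(int);h=s[...,0];m=((h>=5)&(h<25)&(s[...,1]>90)&(v>110)).astype(np.uint8)
    n,l,st,ce=cv2.connectedComponentsWithStats(m);i=1+np.argmax(st[1:,4])
    ys,xs=np.nonzero(l==i);r=cv2.minAreaRect(np.c_[xs,ys].astype(np.float32))
    off=np.array([x-35,y-45]);return np.array(r[0])+off,cv2.boxPoints(r)+off,st[i]
def rep(f,c,z=.123):
    ce,b,st=grip(f,c);X=np.array([onz(f,p,z) for p in b]);L=np.linalg.norm(X-np.roll(X,-1,0),axis=1)
    k=np.argmax(L);e=np.roll(X,-1,0)[k]-X[k];print("px",ce,b.round(1).tolist(),st[4],"W",onz(f,ce,z).round(4),"sides",L.round(4),"long heading",np.degrees(np.arctan2(e[1],e[0])));return ce
E
python3 -c "
from ag import *
w=grab_frame('wrist');i=cv2.cvtColor(w['img'],cv2.COLOR_BGR2HSV)
print(i[150:205:5,322].tolist());rep(w,(322,176));go([.501,-.343,.25],-14)"
python3 -m handwheel '{"fingers":[1,1,1,1,1],"offset":[[-3,-0.4,3],[-3,-0.4,5],[-3,-0.4,5],[-3,-0.4,5],[-3,-0.4,5]],"yaw":[0,0,0,0,0]}'
python3 -c "
from ag import *
w=grab_frame('wrist');c=proj(w,[.508,-.314,.123])[0];rep(w,c);cv2.imwrite('pics/w7.png',w['img']);go([.508,-.314,.09],-14)"
```

```text
[[105, 11, 140], [12, 148, 67], [14, 137, 117], [14, 144, 124], [15, 145, 130], [14, 141, 123], [14, 138, 122], [13, 132, 122], [14, 145, 121], [15, 142, 126], [129, 12, 154]]
px [321.77042389 177.17315674] [[315.3, 195.0], [317.5, 158.7], [328.3, 159.4], [326.0, 195.6]] 383 W [ 0.5075 -0.3144  0.123 ] sides [0.0336 0.0096 0.0337 0.0099] long heading -107.36015875287973
off [-1.78, 0.16, -0.25] yaw -0.005 t 13.25 p [ 0.5038 -0.3253  0.2475] q6 -0.37 F [-0.3 -0.4  0.3] op 0.0926 gf 0.0
time_s: 13.75
tool_pos: [0.4928, -0.3543, 0.1989]
tool_rot: [2.48, 1.926, 0.001]
contact_force: [0.2, 0.2, 0.4]
opening: 0.093
grasp_force: 0.0
px [326.76244354 152.48868942] [[319.0, 175.0], [321.1, 129.4], [334.6, 130.0], [332.4, 175.6]] 609 W [ 0.5075 -0.3146  0.123 ] sides [0.0336 0.0097 0.0336 0.0101] long heading -106.30358437714939
off [4.3, 0.45, 10.88] yaw -0.006 t 13.8 p [ 0.4928 -0.3544  0.1989] q6 -0.42 F [ 1.1 -0.1 -0.2] op 0.0933 gf 0.0
```

Both heights put the grip top at the same spot, z = 0.123: (0.5075, −0.3146), long axis heading 73.5°. Grasping now.

```bash
python3 -m handwheel '{"fingers":[1,1,1,1,1,1,0,0],"offset":[[4.2,0.43,1],[4.2,0.43,4],[4.2,0.43,7],[4.2,0.43,10],[4.2,0.43,11.4],[4.2,0.43,11.4],[4.2,0.43,11.4],[4.2,0.43,11.4]],"yaw":[0.04,0.04,0.04,0.04,0.04,0.04,0.04,0.04]}' 40
python3 -m handwheel '{"fingers":[0,0,0,0,0,0,0,0],"offset":[[0,0,0],[0,0,0],[0,0,0],[0,0,0],[0,0,0],[0,0,0],[0,0,0],[0,0,0]],"yaw":[0,0,0,0,0,0,0,0]}' 40
python3 -m handwheel '{"fingers":[0,0,0],"offset":[[0,0,0],[0,0,0],[0,0,0]],"yaw":[0,0,0]}' 40
python3 -c "
from h import *
go([.5075,-.3146,.085],-16.5)"
```

```text
time_s: 14.6
tool_pos: [0.5075, -0.3155, 0.0852]
tool_rot: [2.518, 1.874, 0.001]
contact_force: [-0.1, 0.6, -0.5]
opening: 0.0814
grasp_force: 0.0
time_s: 15.4
tool_pos: [0.5068, -0.315, 0.0832]
tool_rot: [-2.52, -1.876, -0.0]
contact_force: [0.6, -0.6, -0.3]
opening: 0.0176
grasp_force: 0.0
time_s: 15.7
tool_pos: [0.5068, -0.315, 0.0832]
tool_rot: [2.52, 1.876, 0.0]
contact_force: [1.3, -1.4, -0.1]
opening: 0.0117
grasp_force: 40.7
off [0.06, 0.05, -0.18] yaw -0.003 t 15.7 p [ 0.5068 -0.315   0.0832] q6 -0.31 F [ 1.3 -1.4 -0.1] op 0.0117 gf 40.7
```

```bash
python3 -m handwheel '{"fingers":[0,0,0,0,0,0,0,0],"offset":[[0,0,-2],[0,0,-5],[0,0,-9],[0,0,-13],[3,-0.7,-16],[7,-1.6,-16],[12,-2.8,-16],[17,-4,-16]],"yaw":[0,0,0,0,-0.1,-0.2,-0.3,-0.4]}' 40
python3 -c "
from h import *
go([.5339,.1380,.243],18.2)"
```

```text
time_s: 16.5
tool_pos: [0.5167, -0.1421, 0.2431]
tool_rot: [-2.093, -2.342, -0.0]
contact_force: [1.9, 0.7, -1.1]
opening: 0.0116
grasp_force: 40.5
off [27.64, 4.84, 0.02] yaw -0.206 t 16.5 p [ 0.5167 -0.1421  0.2431] q6 -0.43 F [ 1.9  0.7 -1.1] op 0.0116 gf 40.5
```

```bash
python3 -m handwheel '{"fingers":[0,0,0,0,0,0,0,0],"offset":[[4,0.7,0],[8.5,1.5,0],[13,2.3,0],[17.5,3.1,0],[22,3.9,0],[25.5,4.4,0],[27,4.7,0],[27,4.7,0]],"yaw":[-0.05,-0.1,-0.15,-0.18,-0.2,-0.2,-0.2,-0.2]}' 40
python3 -m handwheel '{"fingers":[0,0,0],"offset":[[0,0,0],[0,0,0],[0,0,0]],"yaw":[0,0,0]}' 40
python3 -c "
from h import *
go([.5339,.1380,.16],18.2)"
```

```text
time_s: 17.3
tool_pos: [0.5343, 0.1314, 0.2428]
tool_rot: [-1.85, -2.538, 0.001]
contact_force: [0.0, -1.2, -2.4]
opening: 0.0115
grasp_force: 40.5
time_s: 17.6
tool_pos: [0.5345, 0.1289, 0.2433]
tool_rot: [1.855, 2.535, -0.0]
contact_force: [-0.3, 0.9, -1.9]
opening: 0.0117
grasp_force: 40.5
off [0.89, 0.22, 8.33] yaw -0.01 t 17.6 p [0.5345 0.1289 0.2433] q6 -0.12 F [-0.3  0.9 -1.9] op 0.0117 gf 40.5
```

```bash
python3 -m handwheel '{"fingers":[0,0,0,0,0,0,0],"offset":[[0.9,0.2,0],[0.9,0.2,2],[0.9,0.2,5],[0.9,0.2,8],[0.9,0.2,9.3],[0.9,0.2,9.3],[0.9,0.2,9.3]],"yaw":[-0.01,-0.01,-0.01,-0.01,-0.01,-0.01,-0.01]}' 40
python3 -c "
from ag import *
go([.5339,.1380,.124],18.2)
w=grab_frame('wrist');s=grab_frame('scene');t=robot.get_obs()['tool_pos'];rep(w,proj(w,[t[0],t[1],t[2]+.04])[0],t[2]+.04)
p=proj(w,[.5337,.1386,.061])[0].astype(int);print(p)
cv2.imwrite('pics/z8.png',np.hstack([cv2.convertScaleAbs(cv2.resize(w['img'][p[1]-50:p[1]+70,p[0]-60:p[0]+60],(400,400),interpolation=2),alpha=1.6),cv2.convertScaleAbs(cv2.resize(s['img'][150:230,310:390],(400,400),interpolation=2),alpha=1.6)]))"
```

```text
time_s: 18.3
tool_pos: [0.534, 0.1393, 0.1515]
tool_rot: [1.84, 2.545, 0.001]
contact_force: [-1.0, 0.0, -1.6]
opening: 0.0118
grasp_force: 40.5
off [-0.12, -0.06, 2.75] yaw 0.001 t 18.3 p [0.534  0.1393 0.1515] q6 -0.11 F [-1.   0.  -1.6] op 0.0118 gf 40.5
px [320.  274.5] [[309.0, 257.0], [331.0, 257.0], [331.0, 292.0], [309.0, 292.0]] 660 W [0.53  0.149 0.192] sides [0.0092 0.0169 0.0096 0.0169] long heading -71.11306187866045
[320 202]
```

View pics/z8.png

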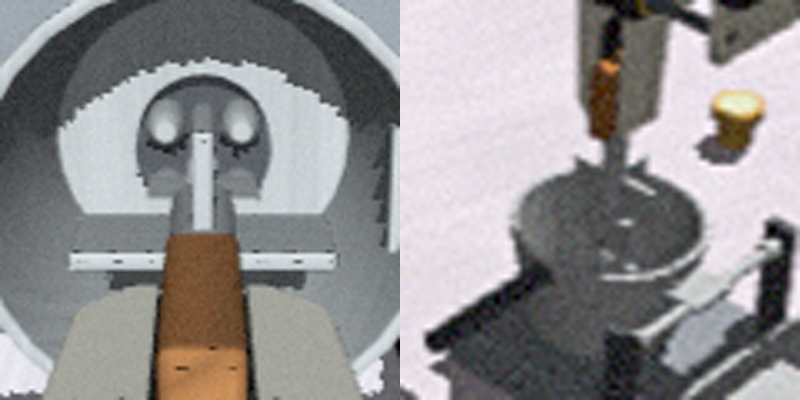

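The rib at column 203 is centred between the pins at 165 and 241, and the yaw matches. I'll correct x by 1 mm and go down gently, watching the force.

```bash
python3 -m handwheel '{"fingers":[0,0,0,0,0,0,0,0],"offset":[[-0.1,-0.05,0],[-0.1,-0.05,0.5],[-0.1,-0.05,1],[-0.1,-0.05,1.3],[-0.1,-0.05,1.5],[-0.1,-0.05,1.7],[-0.1,-0.05,1.9],[-0.1,-0.05,1.9]],"yaw":[0,0,0,0,0,0,0,0]}' 40
python3 -c "
from h import *
go([.5339,.1380,.124],18.2)"
```

```text
time_s: 19.2
tool_pos: [0.5333, 0.138, 0.1309]
tool_rot: [-1.84, -2.546, 0.0]
contact_force: [-0.2, 0.7, -1.4]
opening: 0.012
grasp_force: 40.5
off [-0.02, 0.05, 0.69] yaw 0.001 t 19.2 p [0.5333 0.138  0.1309] q6 -0.11 F [-0.2  0.7 -1.4] op 0.012 gf 40.5
```

```bash
python3 -m handwheel '{"fingers":[0,0,0,0,0,0],"offset":[[0,0,0.2],[0,0,0.4],[0,0,0.6],[0,0,0.8],[0,0,0.8],[0,0,0.8]],"yaw":[0,0,0,0,0,0]}' 60
python3 -c "
from h import *
go([.5339,.1380,.124],18.2)"
```

```text
time_s: 19.8
tool_pos: [0.5335, 0.1381, 0.1234]
tool_rot: [1.84, 2.546, 0.0]
contact_force: [-0.5, -0.2, 1.3]
opening: 0.0113
grasp_force: 60.8
off [-0.02, 0.04, -0.06] yaw 0.001 t 19.8 p [0.5335 0.1381 0.1234] q6 -0.11 F [-0.5 -0.2  1.3] op 0.0113 gf 60.8
```

```bash
python3 -m handwheel '{"fingers":[0,0,0,0,0,0,0],"offset":[[0,0,0.2],[0,0,0.4],[0,0,0.6],[0,0,0.75],[0,0,0.85],[0,0,0.85],[0,0,0.85]],"yaw":[0,0,0,0,0,0,0]}' 60
python3 -c "
from h import *
go([.5339,.1380,.115],18.2)"
```

```text
time_s: 20.5
tool_pos: [0.5335, 0.1381, 0.115]
tool_rot: [1.84, 2.546, 0.0]
contact_force: [-1.7, -0.3, 6.8]
opening: 0.0118
grasp_force: 60.8
off [-0.02, 0.03, 0.0] yaw 0.001 t 20.5 p [0.5335 0.1381 0.115 ] q6 -0.11 F [-1.7 -0.3  6.8] op 0.0118 gf 60.8
```

The spring force of about 8.4 N over roughly 8 mm of travel matches a meshed foot with the hub about 7.7 mm down. One more steady reading, then I'll hand in.

```bash
python3 -m handwheel '{"fingers":[0,0,0,0],"offset":[[0,0,0.05],[0,0,0.05],[0,0,0.05],[0,0,0.05]],"yaw":[0,0,0,0]}' 60 && python3 -c "
from workcell import ticket
print(ticket.finish_job())"
```

```text
time_s: 20.9
tool_pos: [0.5335, 0.1381, 0.1146]
tool_rot: [1.84, 2.546, 0.0]
contact_force: [-2.8, -0.9, 5.6]
opening: 0.0121
grasp_force: 60.8
the job is handed in; nothing more can be done
None
```

I handed the job in at 20.9 s: all five links were seen in the catch tray, the pot is upright, and the agitator is meshed and still gripped, holding the hub an estimated 6–8 mm down (from spring force and travel); the hand-in returned no verdict.

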